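Pin the vial carousel to its drive

ROBOT

A 7-joint arm with a two-finger parallel gripper is mounted at the origin on a cart in front of the work surface, level with it; the furniture and walls round the work are solid. World frame = base frame: x ahead of the robot, y to its left, z up, the work surface at z = 0. Lengths are in m, angles in degrees, forces in N, time in s.
With the tool pointing down it reaches from about 0.4 to 0.85 m from the base axis. Payload 10.4 kg.
Tool frame: the origin (TCP) lies midway between the tips of the shut fingers; the grasp point (between the pads) lies 19 mm behind it (robot.pinch_z is the z of the grasp point in the tool frame, in m); z points along the fingers, y is the direction in which the jaws open and shut (so a half turn about z gives the same grasp; the last joint's range is limited). The gripper opens to 85 mm and grips with 20 to 120 N. Pads are 22 mm wide; open, the fingers measure 114 mm over their backs; the gripper's body (76 mm by 85 mm) begins 54 mm behind the grasp point. The pads swing forward as they close: fully open they stand 13 mm farther back than shut.
Start: joints at [75.138, 19.034, -3.707, 83.658, 1.238, 77.344, -5.071], TCP at [0.147, -0.608, 0.231] pointing down, gripper open.
Joint ranges: [-148.97, 148.97], [-28.65, 121.19], [-84.17, 76.75], [9.2, 138.47], [-72.65, 252.65], [3.7, 117.97], [-149.18, 149.18]. Speed limits (degrees/s): [127.2, 127.2, 159.86, 159.86, 180, 180, 180].

INTERFACE

Orientations are given as a 3x3 rotation matrix whose columns are the frame's x, y, z axes.
In Python, from station import get_obs, viewer, job, robot gives the robot as it stands. The module is installed in compiled form; this text tells all that it offers.
- The arm moves only by the shell command python3 -m crank 'ROWS' [OPENING] [FORCE]. ROWS is JSON, a list of rows, each a list of 2 entries, a list of its own where there are three numbers: the shift along the tool's x, y, z in units of 0.02 m (1.0 is 0.02 m), then the turn about the tool's z in units of 0.5 rad (1.0 is 0.5 rad). A call has 1 to 20 rows; each row shifts and turns the commanded pose from where the row before left it, along the tool's axes as they then stand; what a row does not reach is not made up. A row lasts 1/12 s, in which the tool goes at most 41.7 mm and 7.16 degrees, less where a joint would pass 70% of its speed; a pose out of reach is approached as far as the arm can. A call with a number of a shift or a turn outside -1 to 1 is refused whole. A call with a gripper value outside its range is refused whole. OPENING is the closure in counts, from 0 (fully open) to 255 (shut), set as the call begins (- or left out, the last holds). The fingers move at their own pace and stop on an object; FORCE is the grip in N (left out, the last holds). Time passes only in rows, so rows that do not move let the fingers close. It gives the time, the measured TCP pose, the force and the opening at its end, in the units of the state.
- get_obs(): the state, without advancing time (a new reading comes with each control period).
- viewer.read_camera(name): name is "scene" or "top" or "wrist"; returns a dict with "color" (400x640x3 uint8, red, green, blue), "mtx" (3x3 intrinsics, pixels), "extrinsics" (4x4, takes a point from camera to world coordinates). Camera axes: x right, y up, looking along -z (the intrinsics and any distortion apply to the point x, -y, -z); pixel columns grow to the right and rows downward; lengths in m; the calibration is good to about 2 mm. A picture is of the moment at which its call begins. There is no depth.
- job.job_done(): hands the job in, once; it reports no verdict.
The state is a dict: "time_s": time; "qpos": joint angles; "qd": joint speeds; "tau": joint torques, N m; "tool_pos": TCP position; "orientation": TCP orientation; "wrist_force": force on the tool from outside, world axes, zero at the start; "torque": the same for the moment, N m; "width": finger opening in m.
Only numpy, scipy, OpenCV 4.12 (cv2) and the standard library are available. Lean on these libraries where they do the work, as an engineer would, in place of code of your own. Each camera call takes 0.05 s, during which the arm holds its last target.

TASK

The vial carousel sits loose on the autosampler. Take the tall round-headed index pin from the pin block, stand it in the carousel's steel index bushing and turn the carousel until the pin finds one of the hidden holes in the drive plate underneath, then push it fully home so its head sits flush on the bushing, and let go. Feel your way: the pin must never bear on the autosampler with more than 25 N, and leave the blanking plug in the block and the other things on the desk where they are.

Things in the scene. Friction and masses are not known exactly. Their poses are not given: they have to be found in the camera images.
- autosampler: White housing 196x190x40 mm fixed on the desk, column 46x94x123 mm at its back (+x); grey vial carousel (disc 200 mm wide) on top. Under the disc a motor-held drive plate, which does not turn by hand, has eight holes 11 mm wide, 16 mm deep, 45 degrees apart, on the bushing's radius, at a hidden angle that this body's yaw does not tell. Origin: underside, on the spindle axis.
- carousel_centre (a point): On the carousel's vertical spindle axis, 78 mm over the desk, level with the bushing's mouth. The hub there is 48 mm wide and ends 98 mm over the desk; the rim's vials end 100 mm over it, none near the bushing. The carousel turns freely on this axis either way (about 0.05 N m of friction) and stays where it is left.
- index_hole (a point): Mouth of the carousel's steel index bushing, 45 mm from the spindle axis, 78 mm over the desk: the only hole inside the ring of vial pockets; 23 mm flange, 2 mm proud; hole 10 mm wide, 20 mm deep, ending 2 mm above the drive plate. A spring ball in its wall grips the shank: sliding the pin takes 1 to 6 N and it does not drop by itself. At the start no plate hole is below it.
- index_pin: Loose steel index pin, upright in an end hole of the pin block. Knurled round head 18 mm in diameter and 40 mm tall, shank 8 mm in diameter and 35 mm long with a 5 mm tapered nose, about 60 g. Origin on the axis at the underside of the head (the shoulder that rests on the block or, fully home, on the bushing); z runs up through the head. Grip the upper half of the head.
- pin_tip (a point): Tip of the index pin's nose, 35 mm below the underside of its head. In the bushing it strikes the drive plate 22 mm below the mouth (head 13 mm proud) until the carousel has been turned, at most 36 degrees either way, over a plate hole; fully home it is 35 mm below the mouth.
- pin_block: Fixed aluminium block 44x150x42 mm on a black foot 50x156 mm, long side along its y, with three holes 9.5 mm wide and 38 mm deep at y = -50, 0 and +50 mm; the middle one is empty. Origin under its centre, top 42 mm over the desk.
- plug: Blanking plug with a low mushroom head, 26 mm wide and 14 mm tall, in the other end hole of the pin block; stays there. Origin at the underside of its head.
- tape: Roll of tape lying on the desk, 93 mm wide, 48 mm tall, origin under its centre. Stays.
- stapler: Black stapler on the desk, 34x145x42 mm, origin under its centre. Stays.
- dish: Shallow round metal dish on the desk, 90 mm wide, 14 mm tall, with a small metal cone in it, origin under its centre. Stays.
- cone_a: Small metal sampler cone on the desk, 33 mm wide, 15 mm tall, origin under its centre. Stays.
- tweezers: Steel tweezers lying on the desk, 12x122x10 mm, origin under the middle. Stays.
- marker: Red and white marker pen lying on the desk, 17x135x16 mm, origin under the middle. Stays.

How it is judged:
By the outcome, as a careful person would: the job done as asked, in the order asked, and still so for the second after the job is handed in, with the robot touching nothing.
It also fails if it takes over 58 s, if anything falls off the work surface, if the arm or the gripper's body presses on something with over 40 N, if the wrist force passes 120 N, or if a joint passes its speed limit or range.

## Working session

There is one attempt and no reset: what is moved stays moved. The work goes in short steps, Python scripts to look and compute and a shell command to move; the robot and the scene stay as the last step left them, time stands still between calls to the robot, and variables do not carry over. Pictures are saved under pics/ and viewed, and the job is handed in when it is done.

```bash
mkdir -p pics; python3 - <<'E'
from station import get_obs, viewer, job, robot
import cv2,numpy as np
o=get_obs()
for k,v in o.items(): print(k,np.round(v,4).tolist())
print(robot.pinch_z)
for n in ["scene","top","wrist"]:
    c=viewer.read_camera(n)
    cv2.imwrite(f"pics/{n}0.png",c["color"][:,:,::-1]); np.savez(f"pics/{n}0.npz",**c)
    print(n,np.round(c["mtx"],2).tolist(),np.round(c["extrinsics"],4).tolist(),[k for k in c])
E
```

```text
time_s 0.0
qpos [75.1376, 19.0697, -3.7054, 83.7076, 1.238, 77.3433, -5.0718]
qd [0.0341, -0.054, 0.0289, -0.0509, -0.0392, -0.0449, -0.0523]
tau [-0.0012, -62.5441, 0.0484, -39.1612, 0.0161, 0.0097, 0.0]
tool_pos [0.1465, -0.6072, 0.2305]
orientation [[0.9721, 0.2346, -0.0004], [0.2346, -0.9721, 0.0013], [-0.0001, -0.0014, -1.0]]
wrist_force [-0.1349, -0.765, 0.3286]
torque [-0.0152, -0.019, -0.026]
width 0.0855
-0.0187
scene [[378.69, 0.0, 318.38], [0.0, 378.69, 197.11], [0.0, 0.0, 1.0]] [[-0.814, 0.227, -0.5347, -0.0267], [-0.5803, -0.3584, 0.7313, 0.8908], [-0.0256, 0.9055, 0.4235, 0.5376], [0.0, 0.0, 0.0, 1.0]] ['color', 'mtx', 'extrinsics']
top [[432.46, 0.0, 324.65], [0.0, 432.46, 200.54], [0.0, 0.0, 1.0]] [[0.0578, 0.9778, -0.2014, 0.3082], [-0.9983, 0.0561, -0.0141, 0.1165], [-0.0025, 0.2019, 0.9794, 1.2721], [0.0, 0.0, 0.0, 1.0]] ['color', 'mtx', 'extrinsics']
wrist [[316.88, 0.0, 322.53], [0.0, 316.88, 200.33], [0.0, 0.0, 1.0]] [[0.2352, 0.9348, 0.2662, 0.2132], [-0.9719, 0.2264, 0.0638, -0.5906], [-0.0006, -0.2737, 0.9618, 0.3723], [0.0, 0.0, 0.0, 1.0]] ['color', 'mtx', 'extrinsics']
```

View pics/scene0.png

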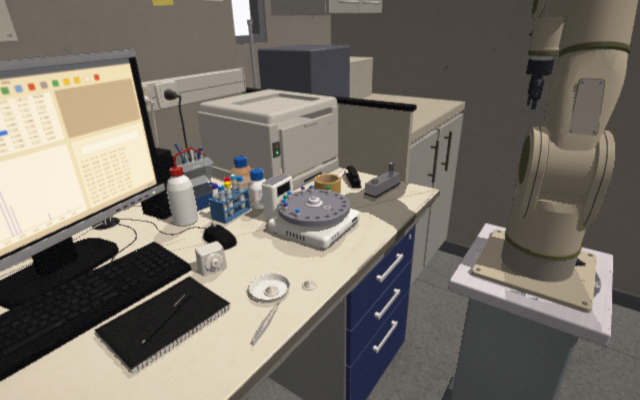

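View pics/top0.png

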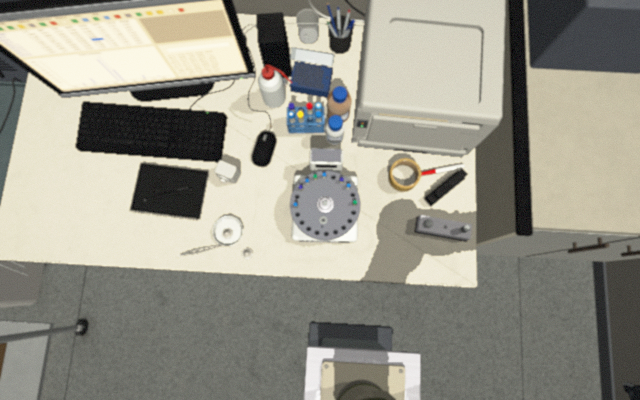

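View pics/wrist0.png

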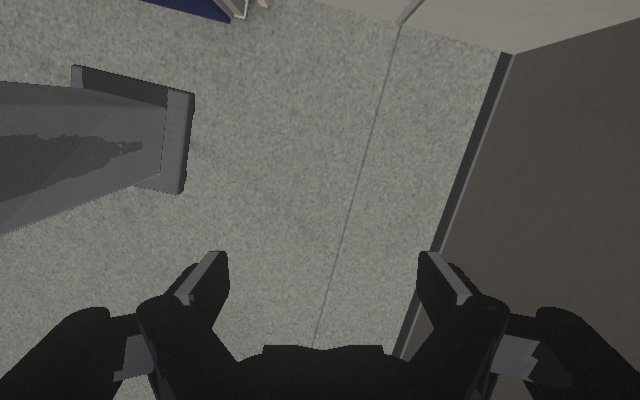

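```bash
cat > h.py <<'E'
import numpy as np,cv2
from station import get_obs, viewer
def grab(n,t):
    c=viewer.read_camera(n); cv2.imwrite(f"pics/{t}.png",c["color"][:,:,::-1]); np.savez(f"pics/{t}.npz",**c); return c
def load(t): return np.load(f"pics/{t}.npz")
def ray(c,u,v):
    K=c["mtx"];E=c["extrinsics"]
    d=np.array([(u-K[0,2])/K[0,0],-(v-K[1,2])/K[1,1],-1.])
    return E[:3,3],E[:3,:3]@d
def onz(c,u,v,z):
    o,d=ray(c,u,v); return o+d*(z-o[2])/d[2]
def proj(c,p):
    E=c["extrinsics"];q=E[:3,:3].T@(np.array(p)-E[:3,3]);K=c["mtx"]
    return np.array([K[0,0]*q[0]/-q[2]+K[0,2], -K[1,1]*q[1]/-q[2]+K[1,2]])
def crop(t,x0,y0,x1,y1,s,out):
    im=cv2.imread(f"pics/{t}.png")[y0:y1,x0:x1]; cv2.imwrite(f"pics/{out}.png",cv2.resize(im,None,fx=s,fy=s,interpolation=cv2.INTER_CUBIC))
def tri(a,b):
    (o1,d1),(o2,d2)=a,b; A=np.stack([d1,-d2],1); s=np.linalg.lstsq(A,o2-o1,rcond=None)[0]
    p,q=o1+s[0]*d1,o2+s[1]*d2; return (p+q)/2,np.linalg.norm(p-q)
E
python3 - <<'E'
from h import *
crop("top0",280,130,480,260,4,"top0c")
crop("scene0",255,150,415,250,5,"scene0c")
E
```

```text
(no output)
```

View pics/top0c.png

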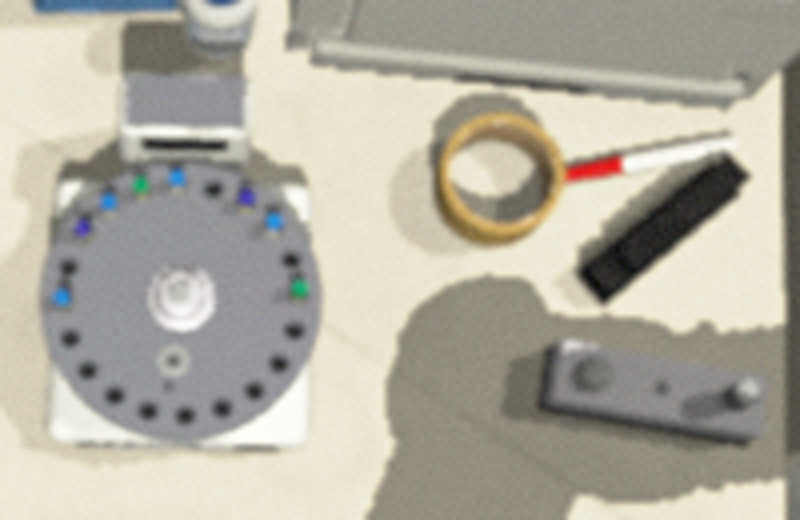

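View pics/scene0c.png

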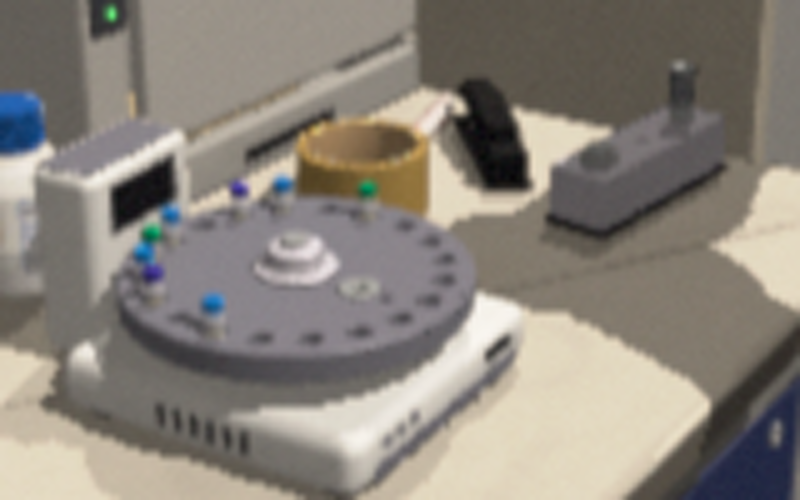

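```bash
python3 - <<'E'
from h import *
c=load("top0"); s=load("scene0")
f=lambda u,v:((u+.5)/4-.5+280,(v+.5)/4-.5+130)
g=lambda u,v:((u+.5)/5-.5+255,(v+.5)/5-.5+150)
P={"mid":((662,387),(643,140),.042),"plugtop":((590,371),(602,152),.056),"pintop":((747,387),(682,68),.082),"bush":((173,361),(360,288),.078),"hub":((181,290),(296,243),.098)}
for k,(a,b,z) in P.items():
    print(k,onz(c,*f(*a),z).round(4),onz(s,*g(*b),z).round(4),tri(ray(c,*f(*a)),ray(s,*g(*b))))
for a in [(565,340),(765,372),(750,442),(545,408)]: print(onz(c,*f(*a),.042).round(4))
E
```

```text
mid [ 0.5054 -0.215   0.042 ] [ 0.5024 -0.2131  0.042 ] (array([ 0.50478579, -0.21578994,  0.04062348]), np.float64(0.0018879109152736902))
plugtop [ 0.5117 -0.1602  0.056 ] [ 0.5008 -0.149   0.056 ] (array([ 0.51058292, -0.16283492,  0.04921373]), np.float64(0.005006239339139491))
pintop [ 0.5024 -0.263   0.082 ] [ 0.4965 -0.2566  0.082 ] (array([ 0.50171592, -0.26467921,  0.07859072]), np.float64(0.002699492575170234))
bush [0.4984 0.1354 0.078 ] [0.4972 0.1377 0.078 ] (array([0.49869112, 0.13548879, 0.07663973]), np.float64(0.0001879576768802031))
hub [0.5452 0.1325 0.098 ] [0.5348 0.1441 0.098 ] (array([0.54553256, 0.13190156, 0.09064476]), np.float64(0.002609597195010606))
[ 0.5356 -0.1452  0.042 ]
[ 0.5205 -0.2888  0.042 ]
[ 0.4695 -0.2776  0.042 ]
[ 0.4855 -0.1316  0.042 ]
```

```bash
python3 - <<'E'
from h import *
crop("top0",440,0,640,280,3,"top0d")
crop("scene0",330,80,480,290,3.5,"scene0d")
E
```

```text
(no output)
```

View pics/top0d.png

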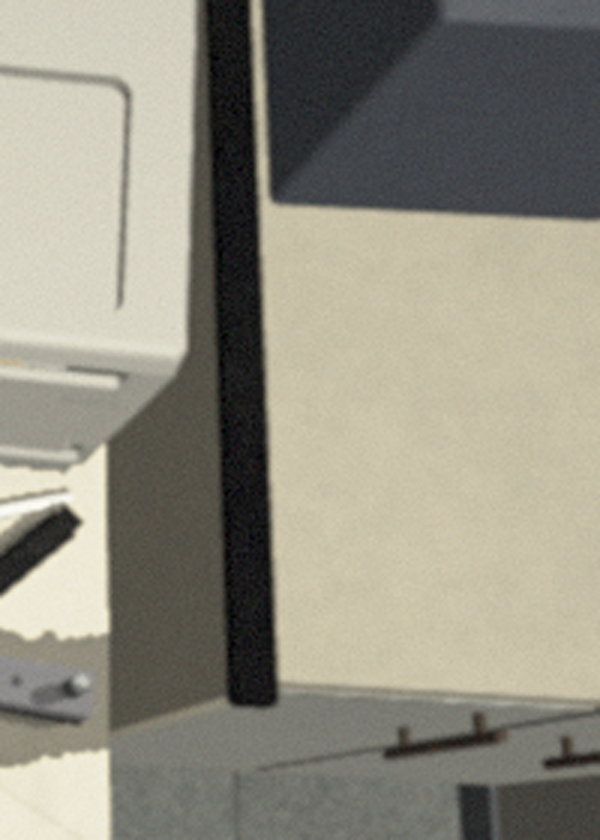

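View pics/scene0d.png

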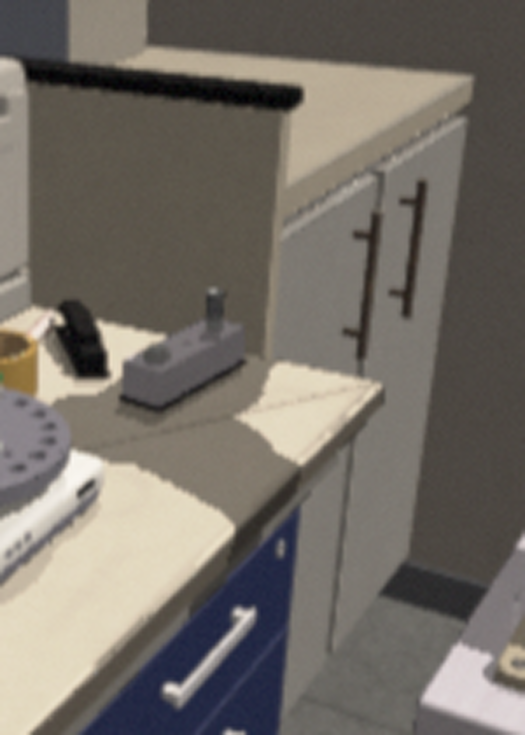

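```bash
python3 - <<'E'
from h import *
c=load("top0"); s=load("scene0")
f=lambda u,v:(u/3+440-.3,v/3-.3)
g=lambda u,v:(u/3.5+330-.3,v/3.5+80-.3)
print("bar front",tri(ray(c,*f(252,702)),ray(s,*g(298,98))))
print("panel foot",onz(c,*f(108,720),0),onz(s,*g(267,358),0))
for z in (.25,.3,.35): print(z,onz(c,*f(230,703),z),onz(c,*f(276,703),z))
print("desk edge", onz(c,*f(108,838),0))
E
```

```text
bar front (array([ 0.4618971 , -0.34067327,  0.26112616]), np.float64(0.0034904457846421633))
panel foot [ 0.47767758 -0.31627481  0.        ] [ 0.45916862 -0.31204377  0.        ]
0.25 [ 0.46342173 -0.32764787  0.25      ] [ 0.46551073 -0.36392553  0.25      ]
0.3 [ 0.45582775 -0.30592317  0.3       ] [ 0.45781455 -0.3404262   0.3       ]
0.35 [ 0.44823376 -0.28419846  0.35      ] [ 0.45011838 -0.31692688  0.35      ]
desk edge [ 0.36336341 -0.31484586  0.        ]
```

```bash
python3 -m crank '[[[0,0,-0.77],-0.2424],[[0,0,-0.77],-0.2424],[[0,0,-0.77],-0.2424],[[0,0,-0.77],-0.2424],[[0,0,-0.77],-0.2424],[[0,0,-0.77],-0.2424],[[0,0,-0.77],-0.2424],[[0,0,-0.77],-0.2424],[[0,0,-0.77],-0.2424],[[0,0,-0.77],-0.2424],[[0,0,-0.77],-0.2424],[[0,0,0],0]]'; python3 -c "
from h import *
o=get_obs()
for k,v in o.items(): print(k,np.round(v,4).tolist())"
```

```text
time_s: 1.15
tool_pos: [0.1468, -0.6081, 0.4036]
orientation: [[-0.006, 1.0, 0.001], [1.0, 0.006, -0.004], [-0.004, 0.001, -1.0]]
wrist_force: [-0.3, -0.1, 1.5]
width: 0.0852
time_s 1.15
qpos [81.3271, 18.3448, -12.827, 64.5151, 4.047, 97.3281, 69.9868]
qd [-0.3592, 0.2667, 0.8584, 3.8146, -0.5277, -3.1558, -12.5178]
tau [0.1848, -57.6122, -1.7583, -37.9907, 0.1363, 0.5991, 2.6213]
tool_pos [0.1468, -0.6081, 0.4036]
orientation [[-0.0056, 1.0, 0.0013], [1.0, 0.0056, -0.0037], [-0.0037, 0.0012, -1.0]]
wrist_force [-0.3344, -0.0982, 1.4556]
torque [-0.0347, -0.0197, 0.0078]
width 0.0852
```

```bash
python3 -m crank '[[[0.86,0.88,0],0],[[0.86,0.88,0],0],[[0.86,0.88,0],0],[[0.86,0.88,0],0],[[0.86,0.88,0],0],[[0.86,0.88,0],0],[[0.86,0.88,0],0],[[0.86,0.88,0],0],[[0.86,0.88,0],0],[[0.86,0.88,0],0],[[0.86,0.88,0],0],[[0.86,0.88,0],0],[[0.86,0.88,0],0],[[0.86,0.88,0],0],[[0.86,0.88,0],0],[[0.86,0.88,0],0],[[0.86,0.88,0],0],[[0.86,0.88,0],0],[[0.86,0.88,0],0],[[0.86,0.88,0],0]]' ; python3 -m crank '[[[0,0,0],0],[[0,0,0],0],[[0,0,0],0]]'; python3 -c "
from h import *
print(get_obs()['qpos'])
grab('wrist','w1');grab('top','t1')"
```

```text
time_s: 2.82
tool_pos: [0.4995, -0.2629, 0.3998]
orientation: [[0.004, 1.0, -0.001], [1.0, -0.004, 0.0], [0.0, -0.001, -1.0]]
wrist_force: [-0.3, -0.2, -0.1]
width: 0.0852
time_s: 3.07
tool_pos: [0.4985, -0.2644, 0.4]
orientation: [[0.003, 1.0, -0.001], [1.0, -0.003, 0.0], [0.0, -0.001, -1.0]]
wrist_force: [-0.2, -0.4, -0.3]
width: 0.0854
[ 49.56858429  12.08078528 -32.09599444  73.9628451    6.43350557
  95.77796383  18.51895693]
```

View pics/w1.png

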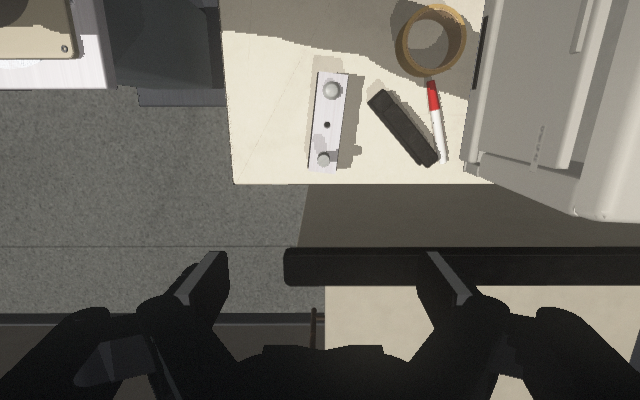

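```bash
python3 - <<'E'
from h import *
crop("w1",290,60,370,180,5,"w1c")
c=load("w1")
for uv,z in (((323,157),.082),((326.7,125),.042),((332,90),.056)): print(onz(c,*uv,z).round(4))
for x in (.42,.5,.55):print(onz(c,300,184,0).round(3))
print(proj(c,[.5,-.264,.082]),proj(c,[.5,-.264,.042]))
E
```

```text
[ 0.498 -0.26   0.082]
[ 0.5038 -0.2165  0.042 ]
[ 0.5112 -0.1665  0.056 ]
[ 0.458 -0.319  0.   ]
[ 0.458 -0.319  0.   ]
[ 0.458 -0.319  0.   ]
[324.37582527 159.74891438] [324.27365099 155.9308191 ]
```

View pics/w1c.png

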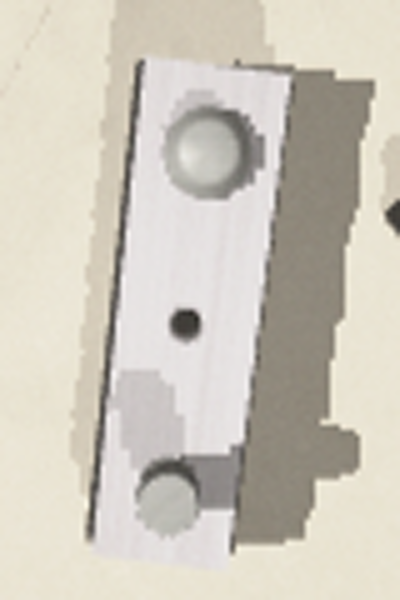

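```bash
python3 -m crank '[[[0,0,1],0],[[0,0,1],0],[[0,0,1],0],[[0,0,1],0],[[0,0,1],0],[[0,0,1],0],[[0,0,1],0],[[0,0,1],0],[[0,0,1],0],[[0,0,1],0],[[0,0,1],0],[[0,0,1],0],[[0,0,1],0],[[0,0,0.5],0],[[0,0,0.5],0],[[0,0,0],0]]' 60 ; python3 -c "
from h import *
grab('wrist','w2')"
```

```text
time_s: 4.5
tool_pos: [0.4979, -0.2641, 0.1192]
orientation: [[0.002, 1.0, -0.002], [1.0, -0.002, 0.001], [0.001, -0.002, -1.0]]
wrist_force: [-0.1, -0.3, -0.4]
width: 0.0651
```

View pics/w2.png

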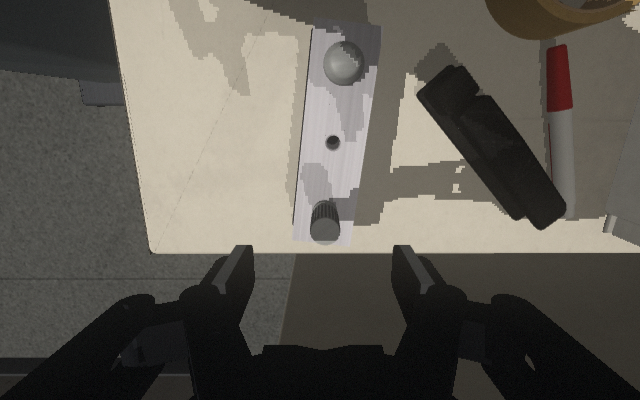

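```bash
python3 - <<'E'
from h import *
c=load("w2")
print(onz(c,325,227,.082),onz(c,332.5,142.5,.042),onz(c,344,64,.053)); print(onz(c,200,253,0))
E
```

```text
[ 0.49861679 -0.26186068  0.082     ] [ 0.50390273 -0.21548895  0.042     ] [ 0.51024098 -0.16727805  0.053     ]
[ 0.38665245 -0.31760192  0.        ]
```

```bash
python3 -m crank '[[[0,0,0.6],0],[[0,0,0.6],0],[[0,0,0.6],0],[[0,0,0.6],0],[[0,0,0.5],0],[[0,0,0.3],0],[[0,0,0],0],[[0,0,0],0]]' ; python3 -m crank '[[[0,0,0],0],[[0,0,0],0],[[0,0,0],0],[[0,0,0],0],[[0,0,0],0],[[0,0,0],0],[[0,0,0],0],[[0,0,0],0]]' 255 60; python3 -c "
from h import *
print(get_obs()['qpos'].round(1) )
grab('wrist','w3')"
```

```text
time_s: 5.22
tool_pos: [0.4989, -0.2637, 0.0565]
orientation: [[0.001, 1.0, -0.0], [1.0, -0.001, 0.0], [0.0, -0.0, -1.0]]
wrist_force: [-0.2, -0.5, 0.8]
width: 0.0655
time_s: 5.88
tool_pos: [0.4993, -0.2641, 0.0573]
orientation: [[0.001, 1.0, 0.001], [1.0, -0.001, -0.001], [-0.001, 0.001, -1.0]]
wrist_force: [-0.5, 2.0, 6.0]
width: 0.0158
[ 48.4  23.8 -30.1 102.4  13.9  57.4  12.8]
```

View pics/w3.png

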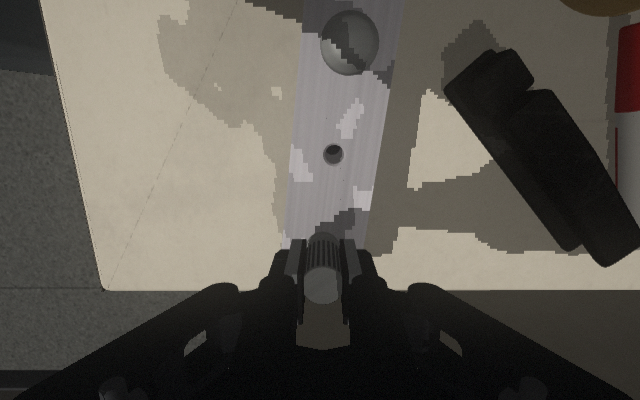

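```bash
python3 -m crank '[[[0,0,-0.3],0],[[0,0,-0.5],0],[[0,0,-0.5],0],[[0,0,-0.5],0],[[0,0,-0.7],0],[[0,0,-0.8],0],[[0,0,-1],0],[[0,0,-1],0],[[0,0,-1],0],[[0.3,0,-0.9],0],[[1,0,0],0],[[1,0,0],0],[[1,0,0],0],[[1,0,0],0],[[1,0,0],0],[[0.5,0,0],0],[[0,0,0],0],[[0,0,0],0]]' ; python3 -c "
from h import *
grab('wrist','w4');grab('scene','s4')
crop('s4',255,100,415,250,5,'s4c')"
```

```text
time_s: 7.43
tool_pos: [0.499, -0.1484, 0.2012]
orientation: [[0.0, 1.0, 0.0], [1.0, -0.0, -0.001], [-0.001, 0.0, -1.0]]
wrist_force: [-0.6, -0.2, -0.9]
width: 0.016
```

View pics/w4.png

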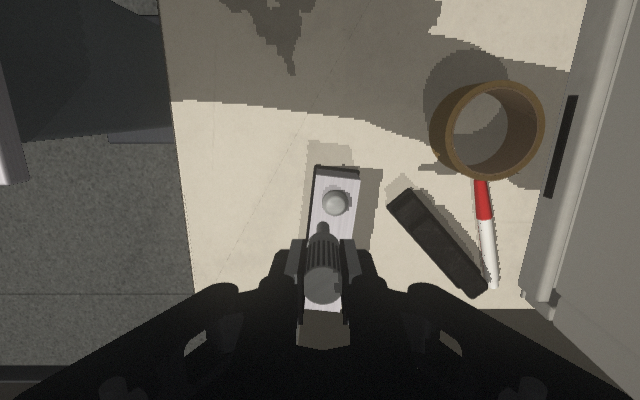

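View pics/s4c.png

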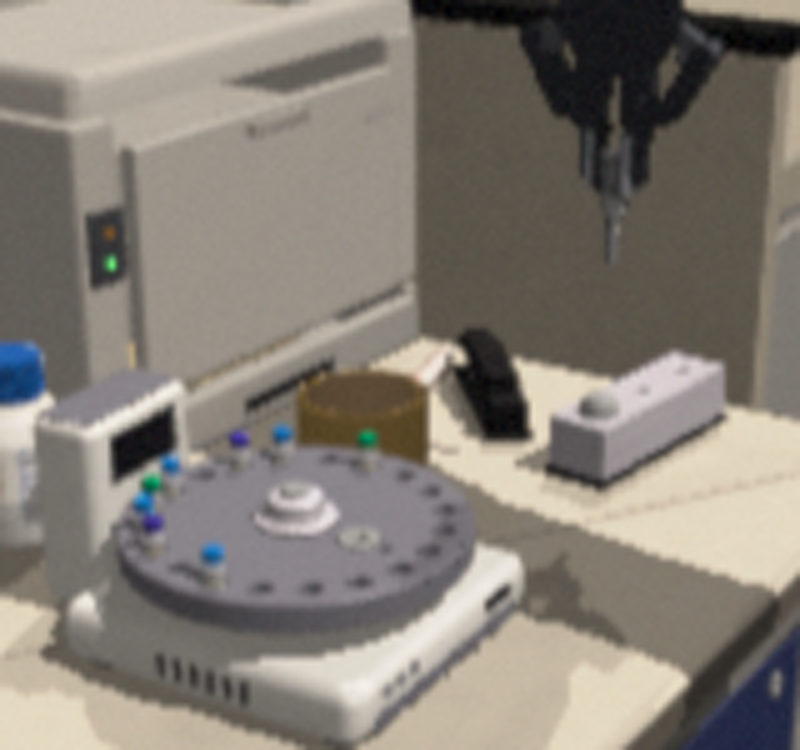

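```bash
python3 -m crank '[[[0,0,0],0.2417],[[0,0,0],0.2417],[[0,0,0],0.2417],[[0,0,0],0.2417],[[0,0,0],0.2417],[[0,0,0],0.2417],[[0,0,0],0.2417],[[0,0,0],0.2417],[[0,0,0],0.2417],[[0,0,0],0.2417],[[0,0,0],0.2417],[[0,0,0],0.2417],[[0,0,0],0.2417]]'; python3 -m crank '[[[-0.1,-0.8,0],0],[[-0.1,-1,0],0],[[-0.1,-1,0],0],[[-0.1,-1,0],0],[[-0.1,-1,0],0],[[-0.1,-1,0],0],[[-0.1,-1,0],0],[[-0.1,-1,0],0],[[-0.2,-1,0],0],[[-0.2,-1,0],0],[[-0.2,-1,0],0],[[-0.2,-1,0],0],[[-0.2,-1,0],0],[[-0.2,-0.9,0],0],[[-0.2,-0.5,0],0],[[0,0,0],0],[[0,0,0],0],[[0,0,0],0]]' ; python3 -c "
from h import *
print(get_obs()['qpos'].round(1))
grab('wrist','w5')"
```

```text
time_s: 8.62
tool_pos: [0.4988, -0.1493, 0.2006]
orientation: [[1.0, -0.009, -0.0], [-0.009, -1.0, -0.0], [-0.0, 0.0, -1.0]]
wrist_force: [-0.5, 0.2, -1.3]
width: 0.0163
time_s: 10.12
tool_pos: [0.4558, 0.1346, 0.2006]
orientation: [[1.0, -0.003, -0.0], [-0.003, -1.0, -0.001], [-0.0, 0.001, -1.0]]
wrist_force: [-0.3, 0.0, -1.5]
width: 0.0164
[  20.1    4.3  -43.2  106.1    3.1   70.9 -114.2]
```

View pics/w5.png

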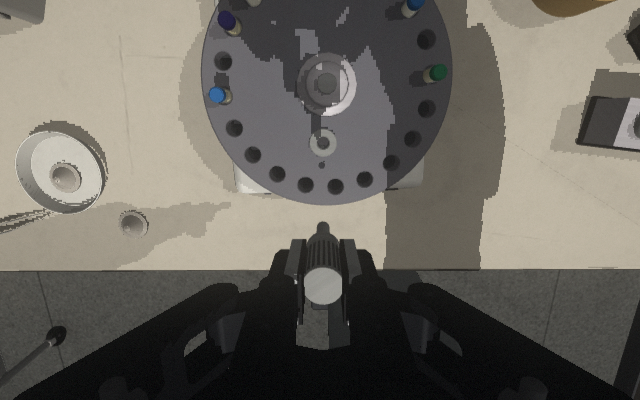

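```bash
python3 - <<'E'
from h import *
crop("w5",270,40,380,240,4,"w5c")
c=load("w5")
print(proj(c,[.4558,.1346,.2006-.0503]),proj(c,[.4558,.1346,.2006+.0247]))
print(onz(c,323,143,.078),onz(c,327,84,.098))
E
```

```text
[323.03365412 221.32934046] [323.55155723 282.38829985]
[0.49840352 0.13433698 0.078     ] [0.54270024 0.13140081 0.098     ]
```

View pics/w5c.png

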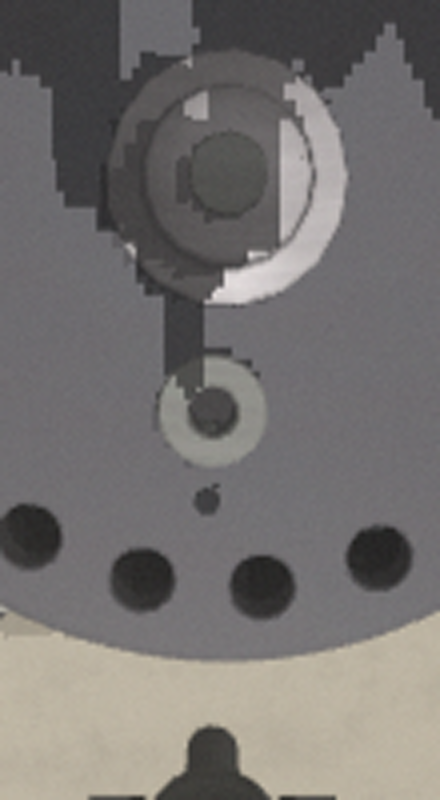

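```bash
python3 -m crank '[[[0.5,0,0.3],0],[[0.5,0,0.5],0],[[0.5,0,0.5],0],[[0.43,0,0.5],0],[[0.2,0,0.5],0],[[0,0,0.2],0],[[0,0,0],0],[[0,0,0],0],[[0,0,0],0]]' ; python3 -c "
from h import *
c=grab('wrist','w6'); s=grab('scene','s6');t=grab('top','t6')
o=get_obs();p=o['tool_pos'];print(p,o['wrist_force'],o['torque'])
for k in (c,s,t): print(proj(k,p-[0,0,.0503]),proj(k,[.4984,.1344,.078]))
crop('w6',270,100,380,300,4,'w6c');crop('s6',295,130,375,230,7,'s6c')
crop('t6',290,170,360,250,7,'t6c')"
```

```text
time_s: 10.92
tool_pos: [0.4979, 0.1361, 0.1513]
orientation: [[1.0, -0.001, 0.001], [-0.001, -1.0, -0.0], [0.001, 0.0, -1.0]]
wrist_force: [-0.0, 0.4, -1.2]
width: 0.016
[0.49802113 0.1361788  0.1512998 ] [-0.42052069  0.77292983 -0.5543683 ] [-0.01882317  0.00588806 -0.02667535]
[323.11377564 221.16646739] [325.52437554 209.80160399]
[326.54695576 199.25264697] [326.94081397 206.63144178]
[322.53595642 218.66655098] [323.23949004 219.8929839 ]
```

View pics/w6c.png

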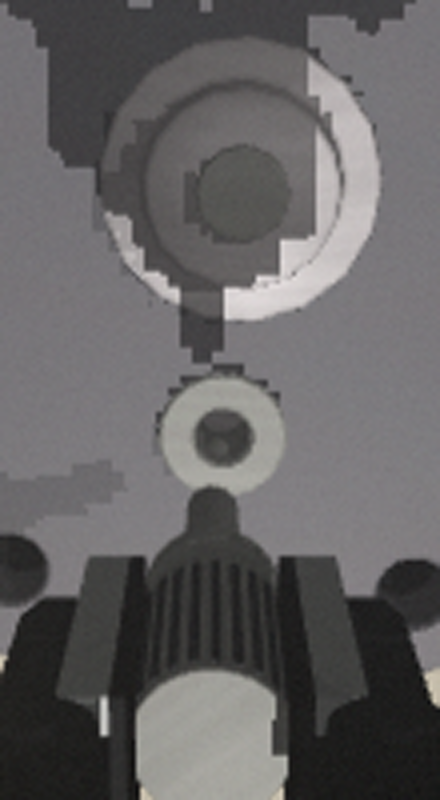

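View pics/s6c.png

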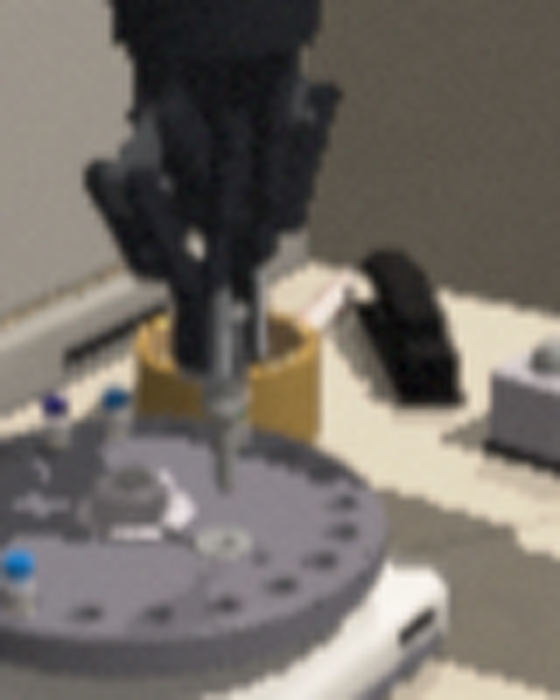

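```bash
python3 -m crank '[[[0.1,0.085,0.25],0],[[0,0,0.3],0],[[0,0,0.3],0],[[0,0,0],0],[[0,0,0],0],[[0,0,0],0]]' ; python3 -c "
from h import *
c=grab('wrist','w7'); s=grab('scene','s7');t=grab('top','t7')
o=get_obs();p=o['tool_pos'];print(p,o['wrist_force'],o['torque'])
for k in (c,s,t): print(proj(k,p-[0,0,.0503]),proj(k,[.4984,.1344,.078]))
crop('w7',270,130,380,280,5,'w7c');crop('s7',305,180,355,220,14,'s7c')"
```

```text
time_s: 11.57
tool_pos: [0.4999, 0.1345, 0.1336]
orientation: [[1.0, -0.001, -0.0], [-0.001, -1.0, 0.0], [-0.0, -0.0, -1.0]]
wrist_force: [-0.7, 0.3, -0.6]
width: 0.0161
[0.50004302 0.13453918 0.13391278] [ 0.22778056  0.04248212 -0.96311027] [0.00219644 0.00455328 0.00352928]
[323.1819673  221.16554723] [323.36903822 220.64944622]
[326.37821879 204.65278482] [326.94081397 206.63144178]
[323.21259862 218.98835899] [323.23949004 219.8929839 ]
```

View pics/w7c.png

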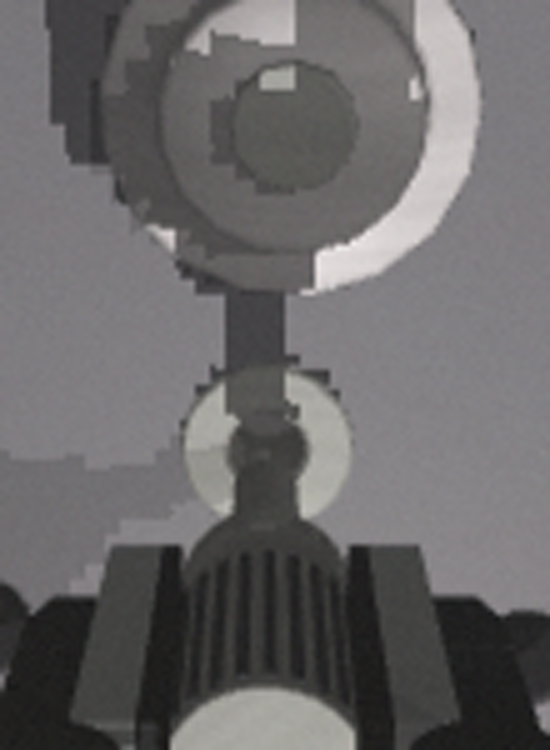

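View pics/s7c.png

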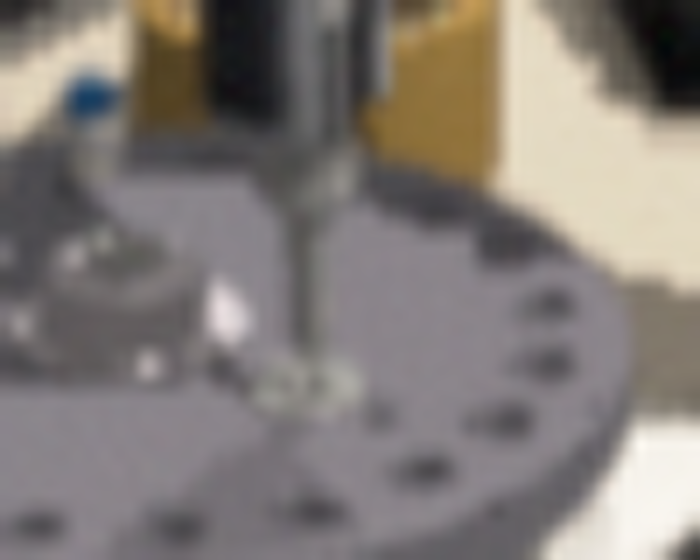

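```bash
python3 -m crank '[[[0,0,0.1],0],[[0,0,0.1],0],[[0,0,0.1],0],[[0,0,0.1],0],[[0,0,0],0]]'; python3 -m crank '[[[0,0,0.05],0],[[0,0,0.05],0],[[0,0,0],0]]'
```

```text
time_s: 12.13
tool_pos: [0.4996, 0.1344, 0.1252]
orientation: [[1.0, -0.001, -0.001], [-0.001, -1.0, -0.0], [-0.001, 0.0, -1.0]]
wrist_force: [-0.3, -1.0, -0.6]
width: 0.0157
time_s: 12.38
tool_pos: [0.4999, 0.1344, 0.1235]
orientation: [[1.0, -0.001, -0.0], [-0.001, -1.0, -0.0], [-0.0, 0.0, -1.0]]
wrist_force: [-0.3, -0.4, -0.4]
width: 0.0159
```

```bash
python3 -m crank '[[[0,0,0.05],0],[[0,0,0.05],0],[[0,0,0],0]]'; python3 -m crank '[[[0,0,0.05],0],[[0,0,0.05],0],[[0,0,0.05],0],[[0,0,0],0]]';python3 -c "
from h import *
o=get_obs();print(o['torque'])
c=grab('wrist','w8')
crop('w8',270,130,380,280,5,'w8c')"
```

```text
time_s: 12.63
tool_pos: [0.4999, 0.1344, 0.1215]
orientation: [[1.0, -0.001, 0.0], [-0.001, -1.0, -0.0], [0.0, 0.0, -1.0]]
wrist_force: [2.1, -0.0, -0.4]
width: 0.0159
time_s: 12.97
tool_pos: [0.5001, 0.1344, 0.1186]
orientation: [[1.0, -0.001, 0.001], [-0.001, -1.0, 0.0], [0.001, -0.0, -1.0]]
wrist_force: [1.0, 0.4, -0.4]
width: 0.0163
[-0.03278217 -0.3840635  -0.03789856]
```

View pics/w8c.png

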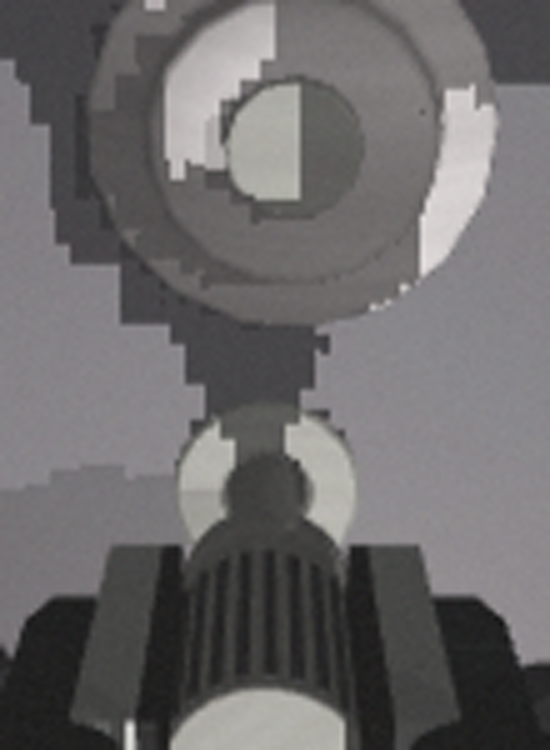

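```bash
python3 -m crank '[[[0.025,0,0],0],[[0,0,0.1],0],[[0,0,0.1],0],[[0,0,0.05],0],[[0,0,0],0]]'; python3 -m crank '[[[0,0,0.05],0],[[0,0,0.05],0],[[0,0,0.05],0],[[0,0,0],0]]'
```

```text
time_s: 13.43
tool_pos: [0.5003, 0.1343, 0.1133]
orientation: [[1.0, -0.001, -0.0], [-0.001, -1.0, -0.0], [-0.0, 0.0, -1.0]]
wrist_force: [1.3, -0.4, -0.4]
width: 0.016
time_s: 13.77
tool_pos: [0.5003, 0.1344, 0.1104]
orientation: [[1.0, -0.001, -0.0], [-0.001, -1.0, -0.0], [-0.0, 0.0, -1.0]]
wrist_force: [3.8, 0.2, -1.2]
width: 0.0162
```

```bash
python3 -m crank '[[[0.04,0,0],0],[[0,0,0],0]]'; python3 -m crank '[[[0,0,0.05],0],[[0,0,0.05],0],[[0,0,0],0]]';python3 -c "
from h import *
o=get_obs();print(o['torque'])"
```

```text
time_s: 13.93
tool_pos: [0.5012, 0.1344, 0.1106]
orientation: [[1.0, -0.001, -0.0], [-0.001, -1.0, -0.0], [-0.0, 0.0, -1.0]]
wrist_force: [1.5, 0.0, -1.7]
width: 0.0162
time_s: 14.18
tool_pos: [0.5011, 0.1345, 0.1085]
orientation: [[1.0, -0.001, -0.0], [-0.001, -1.0, -0.0], [-0.0, 0.0, -1.0]]
wrist_force: [1.0, 0.4, -1.5]
width: 0.0162
[ 0.09162981 -0.59212328 -0.00476421]
```

```bash
python3 -m crank '[[[0,0,0.05],0],[[0,0,0],0]]'; python3 -m crank '[[[0,0,0.05],0],[[0,0,0],0]]'
```

```text
time_s: 14.35
tool_pos: [0.5011, 0.1345, 0.1075]
orientation: [[1.0, -0.001, -0.0], [-0.001, -1.0, -0.0], [-0.0, 0.0, -1.0]]
wrist_force: [2.1, -0.0, -1.6]
width: 0.0163
time_s: 14.52
tool_pos: [0.5011, 0.1344, 0.1065]
orientation: [[1.0, -0.001, -0.0], [-0.001, -1.0, -0.0], [-0.0, 0.0, -1.0]]
wrist_force: [1.7, 0.4, -2.2]
width: 0.0156
```

```bash
python3 -m crank '[[[0,0,0.03],0],[[0,0,0],0]]'; python3 -m crank '[[[0,0,0.03],0],[[0,0,0],0]]'; python3 -m crank '[[[0,0,0.03],0],[[0,0,0],0]]'; python3 -c "
from h import *
o=get_obs();print(o['torque'])
c=grab('wrist','w9')
crop('w9',270,130,380,280,5,'w9c')"
```

```text
time_s: 14.68
tool_pos: [0.5013, 0.1345, 0.1062]
orientation: [[1.0, -0.001, 0.0], [-0.001, -1.0, -0.0], [0.0, 0.0, -1.0]]
wrist_force: [2.0, 0.3, 0.8]
width: 0.0161
time_s: 14.85
tool_pos: [0.5015, 0.1345, 0.106]
orientation: [[1.0, -0.001, 0.001], [-0.001, -1.0, -0.0], [0.001, 0.0, -1.0]]
wrist_force: [1.0, -0.3, 4.3]
width: 0.0159
time_s: 15.02
tool_pos: [0.5018, 0.1345, 0.1057]
orientation: [[1.0, -0.001, 0.001], [-0.001, -1.0, -0.0], [0.001, 0.0, -1.0]]
wrist_force: [0.1, -1.1, 8.8]
width: 0.0157
[-0.24642246  0.01856265 -0.00446265]
```

View pics/w9c.png

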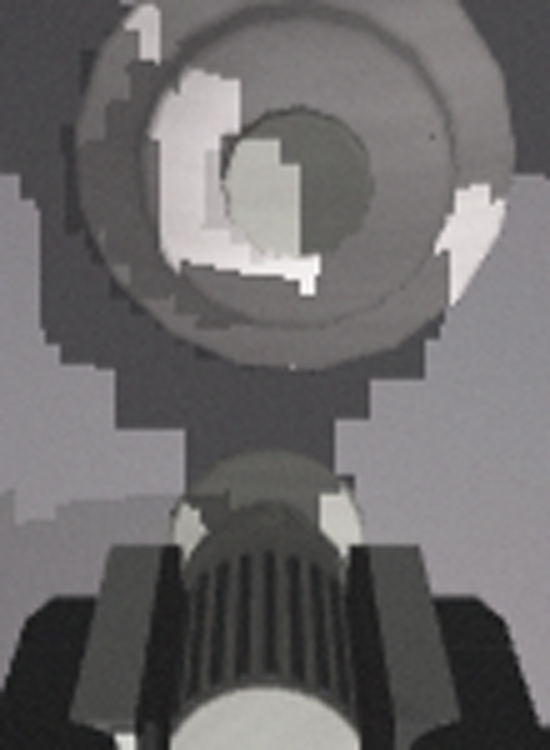

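```bash
python3 -m crank '[[[-0.003,0.059,0],-0.0524],[[-0.003,0.059,0],-0.0524],[[0,0,0],0]]'; python3 -m crank '[[[-0.003,0.059,0],-0.0524],[[-0.003,0.059,0],-0.0524],[[0,0,0],0]]'
```

```text
time_s: 15.32
tool_pos: [0.5017, 0.1331, 0.1058]
orientation: [[0.999, 0.054, 0.002], [0.054, -0.999, 0.001], [0.002, -0.001, -1.0]]
wrist_force: [0.9, 2.4, 7.4]
width: 0.016
time_s: 15.57
tool_pos: [0.5017, 0.1311, 0.1058]
orientation: [[0.994, 0.106, 0.002], [0.106, -0.994, 0.002], [0.002, -0.002, -1.0]]
wrist_force: [0.1, 2.5, 7.6]
width: 0.0159
```

```bash
for i in 1; do python3 -m crank '[[[-0.003,0.059,0],-0.0524],[[-0.003,0.059,0],-0.0524],[[0,0,0],0]]'; done; python3 -m crank '[[[-0.003,0.059,0],-0.0524],[[-0.003,0.059,0],-0.0524],[[0,0,0],0]]'; python3 -c "
from h import *
c=grab('wrist','w10')"
```

```text
time_s: 15.82
tool_pos: [0.5018, 0.1287, 0.1059]
orientation: [[0.987, 0.158, 0.002], [0.158, -0.987, 0.002], [0.002, -0.001, -1.0]]
wrist_force: [0.1, 3.0, 7.8]
width: 0.0162
time_s: 16.07
tool_pos: [0.502, 0.1265, 0.1058]
orientation: [[0.978, 0.21, 0.001], [0.21, -0.978, 0.002], [0.002, -0.001, -1.0]]
wrist_force: [-0.7, 2.9, 8.0]
width: 0.0159
```

View pics/w10.png

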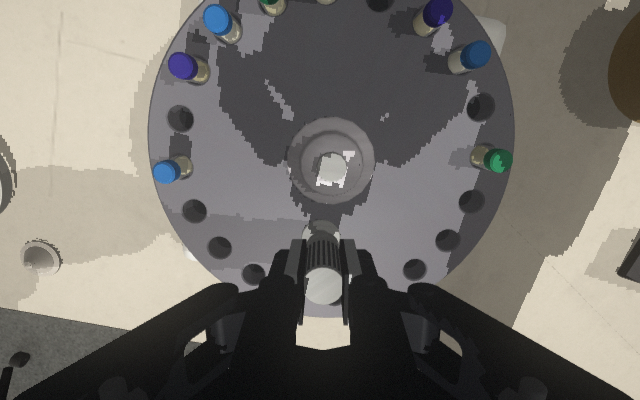

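```bash
python3 -m crank '[[[-0.003,0.059,0],-0.0524],[[-0.003,0.059,0],-0.0524],[[0,0,0],0]]';python3 -m crank '[[[-0.003,0.059,0],-0.0524],[[-0.003,0.059,0],-0.0524],[[0,0,0],0]]'
```

```text
time_s: 16.37
tool_pos: [0.5023, 0.1242, 0.1058]
orientation: [[0.965, 0.261, 0.001], [0.261, -0.965, 0.002], [0.002, -0.001, -1.0]]
wrist_force: [-0.3, 3.8, 7.7]
width: 0.0161
time_s: 16.62
tool_pos: [0.5028, 0.1219, 0.1058]
orientation: [[0.95, 0.311, 0.001], [0.311, -0.95, 0.002], [0.002, -0.001, -1.0]]
wrist_force: [-0.0, 3.5, 8.1]
width: 0.0157
```

```bash
python3 -c "
from h import *
o=get_obs();p=o['tool_pos'];R=o['orientation'];q=p-.0015*R[:,0];print(q,np.linalg.norm(q[:2]-[.5427,.1312]),np.degrees(np.arctan2(*(q[:2]-[.5427,.1312])[::-1])),o['qpos'][6])"
```

```text
[0.50139136 0.12141786 0.10583732] 0.04245107449822345 -166.67742290202096 -100.82745897083618
```

```bash
python3 -m crank '[[[-0.003,0.059,0],-0.0524],[[-0.003,0.059,0],-0.0524],[[0,0,0],0]]';python3 -m crank '[[[-0.003,0.059,0],-0.0524],[[-0.003,0.059,0],-0.0524],[[0,0,0],0]]'
```

```text
time_s: 16.87
tool_pos: [0.5034, 0.1196, 0.1058]
orientation: [[0.933, 0.36, 0.001], [0.36, -0.933, 0.002], [0.002, -0.001, -1.0]]
wrist_force: [-0.6, 3.8, 7.5]
width: 0.0159
time_s: 17.12
tool_pos: [0.504, 0.1166, 0.1052]
orientation: [[0.913, 0.408, 0.0], [0.408, -0.913, 0.001], [0.001, -0.001, -1.0]]
wrist_force: [1.0, 1.9, -0.7]
width: 0.0162
```

```bash
python3 -m crank '[[[-0.003,0.059,0.02],-0.0524],[[0,0,0.02],0],[[0,0,0],0]]';python3 -m crank '[[[0,0,0.05],0],[[0,0,0],0]]'
```

```text
time_s: 17.37
tool_pos: [0.5042, 0.1149, 0.1039]
orientation: [[0.903, 0.429, -0.0], [0.429, -0.903, 0.0], [-0.0, -0.0, -1.0]]
wrist_force: [0.8, 1.7, 0.2]
width: 0.0162
time_s: 17.53
tool_pos: [0.5042, 0.1148, 0.1029]
orientation: [[0.903, 0.429, -0.0], [0.429, -0.903, -0.0], [-0.0, -0.0, -1.0]]
wrist_force: [0.5, 3.1, -0.9]
width: 0.0157
```

```bash
python3 -m crank '[[[0,0,0.05],0],[[0,0,0],0]]';python3 -m crank '[[[0,0,0.05],0],[[0,0,0],0]]'
```

```text
time_s: 17.7
tool_pos: [0.5042, 0.1148, 0.1019]
orientation: [[0.903, 0.43, -0.0], [0.43, -0.903, -0.0], [-0.0, -0.0, -1.0]]
wrist_force: [1.5, 2.1, -1.4]
width: 0.0159
time_s: 17.87
tool_pos: [0.5043, 0.1148, 0.1009]
orientation: [[0.903, 0.43, -0.0], [0.43, -0.903, -0.0], [-0.0, 0.0, -1.0]]
wrist_force: [1.2, 2.5, 0.5]
width: 0.0162
```

```bash
python3 -m crank '[[[0,0,0.05],0],[[0,0,0.05],0],[[0,0,0],0]]';python3 -m crank '[[[0,0,0.05],0],[[0,0,0.05],0],[[0,0,0],0]]';python3 -m crank '[[[0,0,0.05],0],[[0,0,0],0]]'
```

```text
time_s: 18.12
tool_pos: [0.5043, 0.1147, 0.0989]
orientation: [[0.903, 0.43, -0.0], [0.43, -0.903, -0.0], [-0.0, 0.0, -1.0]]
wrist_force: [1.9, 1.4, -0.4]
width: 0.0163
time_s: 18.37
tool_pos: [0.5043, 0.1147, 0.0969]
orientation: [[0.903, 0.43, -0.0], [0.43, -0.903, -0.0], [-0.0, 0.0, -1.0]]
wrist_force: [1.6, 1.4, -0.8]
width: 0.0159
time_s: 18.53
tool_pos: [0.5043, 0.1147, 0.0959]
orientation: [[0.903, 0.43, -0.0], [0.43, -0.903, -0.0], [-0.0, 0.0, -1.0]]
wrist_force: [1.8, 2.0, -1.3]
width: 0.0157
```

```bash
python3 -m crank '[[[0,0,0.05],0],[[0,0,0],0]]';python3 -m crank '[[[0,0,0.05],0],[[0,0,0],0]]';python3 -m crank '[[[0,0,0.03],0],[[0,0,0],0]]';python3 -m crank '[[[0,0,0.02],0],[[0,0,0],0]]'
```

```text
time_s: 18.7
tool_pos: [0.5043, 0.1147, 0.0949]
orientation: [[0.903, 0.43, -0.0], [0.43, -0.903, -0.0], [-0.0, 0.0, -1.0]]
wrist_force: [2.2, 1.8, -0.1]
width: 0.016
time_s: 18.87
tool_pos: [0.5043, 0.1148, 0.0939]
orientation: [[0.903, 0.43, -0.0], [0.43, -0.903, -0.0], [-0.0, 0.0, -1.0]]
wrist_force: [1.6, 1.1, -1.0]
width: 0.0158
time_s: 19.03
tool_pos: [0.5043, 0.1148, 0.0934]
orientation: [[0.903, 0.43, 0.0], [0.43, -0.903, -0.0], [-0.0, 0.0, -1.0]]
wrist_force: [1.4, 2.6, -1.7]
width: 0.0159
time_s: 19.2
tool_pos: [0.5044, 0.1148, 0.0933]
orientation: [[0.903, 0.43, 0.0], [0.43, -0.903, -0.0], [0.0, 0.0, -1.0]]
wrist_force: [-0.4, 1.0, 3.2]
width: 0.0158
```

```bash
python3 -m crank '[[[0,0,0.02],0],[[0,0,0],0]]';python3 -m crank '[[[0,0,0.03],0],[[0,0,0],0],[[0,0,0],0]]'; python3 -c "
from h import *
c=grab('wrist','w11');grab('scene','s11');crop('w11',230,130,420,320,4,'w11c');crop('s11',275,130,375,230,7,'s11c')"
```

```text
time_s: 19.37
tool_pos: [0.5045, 0.1148, 0.0932]
orientation: [[0.903, 0.43, 0.0], [0.43, -0.903, -0.0], [0.0, 0.0, -1.0]]
wrist_force: [-0.4, 0.7, 7.6]
width: 0.0162
time_s: 19.62
tool_pos: [0.5046, 0.1148, 0.0931]
orientation: [[0.903, 0.43, 0.001], [0.43, -0.903, -0.001], [0.0, 0.001, -1.0]]
wrist_force: [-3.3, 0.1, 13.9]
width: 0.0161
```

View pics/w11c.png

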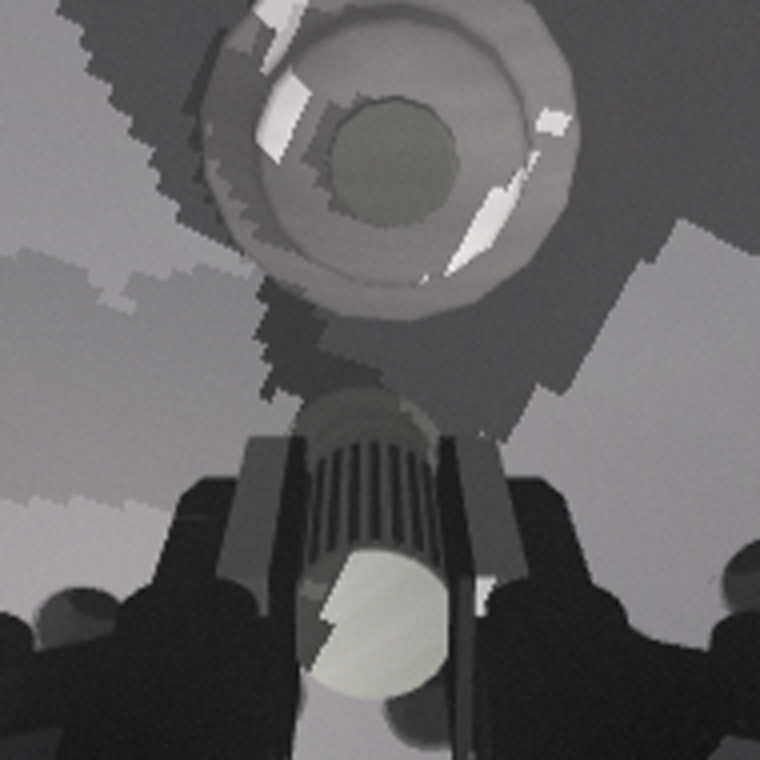

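View pics/s11c.png

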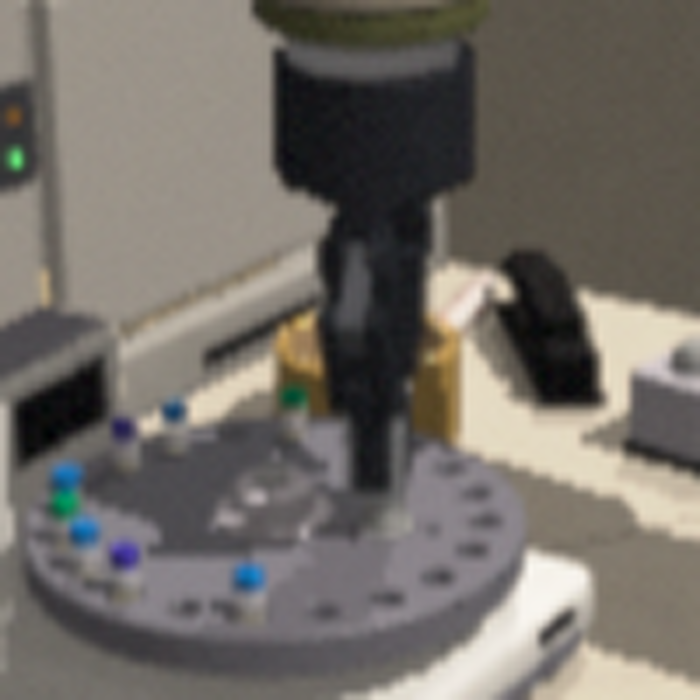

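```bash
python3 -m crank '[[[0,0,-0.02],0],[[0,0,0],0],[[0,0,0],0],[[0,0,0],0],[[0,0,0],0]]' 120; python3 -c "
from h import *
c=grab('wrist','w12')"
```

```text
time_s: 20.13
tool_pos: [0.5041, 0.1145, 0.0922]
orientation: [[0.903, 0.43, -0.001], [0.43, -0.903, -0.0], [-0.001, 0.0, -1.0]]
wrist_force: [-0.1, 0.3, 0.1]
width: 0.0452
```

View pics/w12.png

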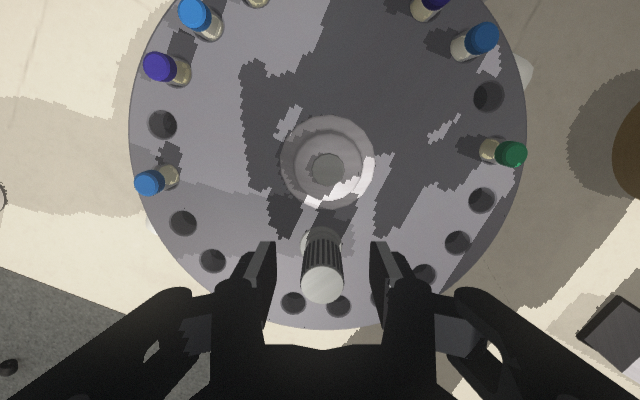

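Jaws are clear of the head (head top at about 322,285, pads at 265 and 380). Retreating straight up.

```bash
python3 -m crank '[[[0,0,-0.3],0],[[0,0,-0.5],0],[[0,0,-0.8],0],[[0,0,-1],0],[[0,0,-1],0],[[0,0,-1],0],[[0,0,-1],0],[[0,0,-1],0],[[-0.8,0,-0.6],0],[[-0.8,0,0],0],[[-0.8,0,0],0],[[-0.3,0,0],0],[[0,0,0],0],[[0,0,0],0],[[0,0,0],0]]'; python3 -c "
from h import *
c=grab('wrist','w13');s=grab('scene','s13');t=grab('top','t13')
crop('s13',275,130,415,230,5,'s13c');crop('t13',280,130,480,260,4,'t13c');crop('w13',200,20,440,220,3,'w13c')
"
```

```text
time_s: 21.43
tool_pos: [0.4561, 0.0919, 0.2368]
orientation: [[0.903, 0.43, 0.001], [0.43, -0.903, 0.0], [0.001, 0.0, -1.0]]
wrist_force: [-0.2, 1.1, 0.8]
width: 0.0454
```

View pics/w13c.png

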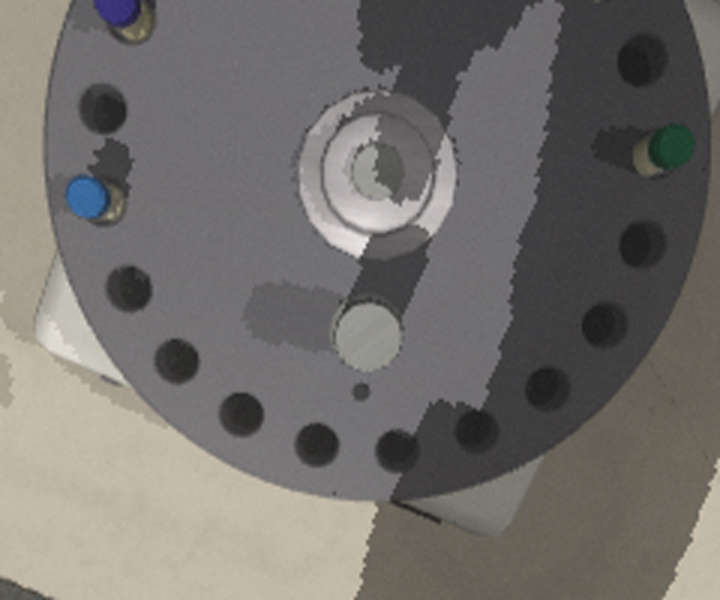

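View pics/s13c.png

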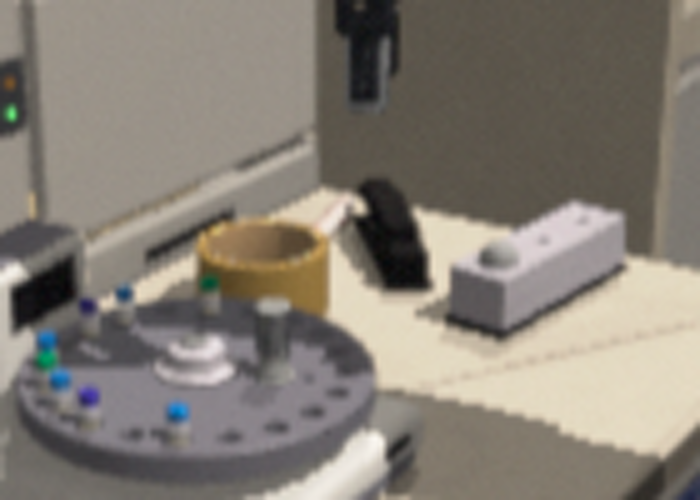

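View pics/t13c.png

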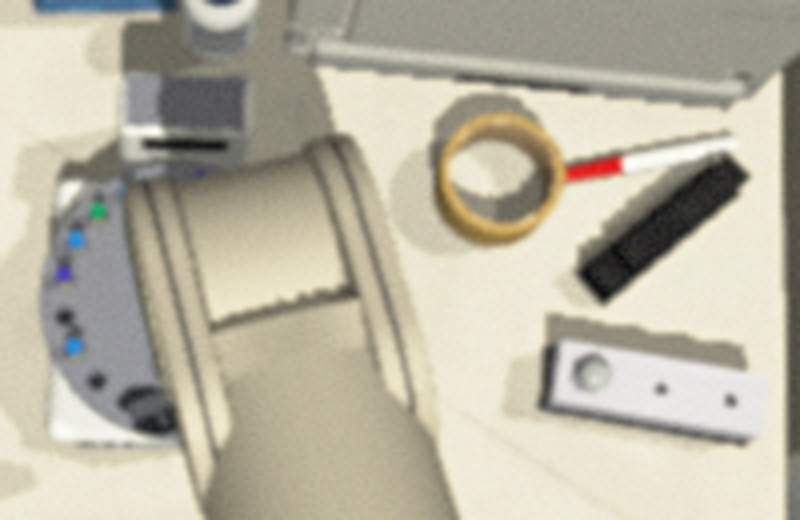

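```bash
python3 - <<'E'
from h import *
w=load("w13");s=load("s13")
a=(200+368/3-.3,20+338/3-.3); b=(275+273.5/5-.4,130+305/5-.4)
print(tri(ray(w,*a),ray(s,*b)), proj(s,onz(w,*a,.118)), proj(s,onz(w,*a,.131)), b)
E
python3 -c "
from station import job
print(job.job_done())"
```

```text
(array([0.50270633, 0.11506437, 0.11737456]), np.float64(0.0006160462389243114)) [329.50875742 190.37623316] [329.13335031 185.96563855] (329.3, 190.6)
the job is handed in; nothing more can be done
None
```

The index pin stands fully home in the carousel's bushing, the gripper has let go and backed off, and the job is handed in. No verdict was reported.

- **Finding the hole:** I set the pin in the bushing and felt the drive plate at the expected height. I then turned the carousel counter-clockwise, pressing down with about 8 N. After roughly 20 to 25 degrees the pin dropped into a plate hole.
- **Seating:** I pushed it 13 mm further until the shoulder met the bushing, at the height predicted from the plate contact. The highest vertical force I read was about 14 N, against the 25 N limit. Forces were read at the end of each short step, not continuously.
- **After release:** The wrist and scene cameras put the top of the head at 117.4 mm over the desk, against 118 mm for fully home. It would read 131 mm if the pin were still resting on the plate.
- **Other objects:** The plug, tape, stapler and marker looked unmoved in the last pictures. I did not check the dish, cone and tweezers again at the end, but the arm never went near them.
- **Timing:** The clock stood at about 21.5 s of the 58 s allowed.

Two readings disagreed. The gripper showed about 16 mm while holding the 18 mm head, and the pin sat about 1.5 mm off centre along the pads, which I corrected before inserting it.

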